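# Check a rack of tubes: press the loose cap home, point out the open tube

### The job

Check the caps of the tubes in the rack: with the fingertips press down the one push cap that has worked up until it is fully home, without lifting or pulling anything. Then point out the tube that has no cap: bring the fingertips straight above its open mouth, about two centimetres over it and never touching that tube, stay there for at least three seconds, and finish in that pose so that a colleague can see which one needs a cap. Leave the rack, the other tubes and everything round them where they are.

Things in the scene. Friction and masses are not known exactly. Their poses are not given: they have to be found in the camera images.
- rack: pale grey sheet-metal tube rack, 200 x 66 x 52 mm, loose on the worktop; 7 x 2 square holes, columns 26.5 mm apart along its long side (its x axis), rows 13 mm either side of its centre line. Origin: centre of its underside. Six tubes stand in it, each on its 3 mm floor, no two nearer than 37 mm between centres; which tube stands in which hole varies
- tube_loose: the tube whose push cap has worked up: plain 12 mm glass tube 78 mm long, standing in the rack; its cap stands higher than all the others. Origin: centre of its underside, z up the tube. A 12 mm tube has about 1 mm of play in its hole
- cap (a joint): how far the worked-up cap stands above its seat on tube_loose, in m: 0 = pushed fully home; it starts between 0.008 and 0.011 and goes no higher than 0.013. It slides along the tube and stays where it is left; pushing it down takes about 4 N, then it meets a hard stop
- cap_top (a point): centre of the flat top of that cap, 14 mm in diameter: 91 mm above the worktop when home, 99 to 102 mm at the start. Turns and moves with the cap, z up
- tube_open: the one tube with no cap: plain 12 mm glass tube 78 mm long, standing in the rack, so the lowest top of the six. Origin: centre of its underside, z up the tube
- open_mouth (a point): centre of the open mouth of tube_open, 78 mm up the tube, 81 mm above the worktop: the point to hold the middle of the fingertips above
- tube_a: bystander: sample tube with a ribbed push cap fully on (14 mm wide, 88 mm tall over the cap, so its top is 91 mm above the worktop), standing in the rack. Origin: centre of its underside, z up the tube
- tube_b: bystander: sample tube with a ribbed push cap fully on (14 mm wide, 88 mm tall over the cap, so its top is 91 mm above the worktop), standing in the rack. Origin: centre of its underside, z up the tube
- tube_c: bystander: sample tube with a ribbed push cap fully on (14 mm wide, 88 mm tall over the cap, so its top is 91 mm above the worktop), standing in the rack. Origin: centre of its underside, z up the tube
- tube_d: bystander: sample tube with a ribbed push cap fully on (14 mm wide, 88 mm tall over the cap, so its top is 91 mm above the worktop), standing in the rack. Origin: centre of its underside, z up the tube
- vial: bystander: capped 20 ml vial, 24 mm wide, 56 mm tall, upright, near the rack's right end. Origin: centre of underside
- small_beaker: bystander: small glass beaker, 55 mm wide, 56 mm tall, right of the rack near the front edge. Origin: centre of underside
- timer: bystander: flat bench timer, 58 x 66 x 20 mm, left of the rack. Origin: centre of underside
- pen: bystander: pen, 140 mm long, 14 mm high, lying in front of the rack. Origin: centre of underside
- weigh_boat: bystander: square weighing boat, 48 x 48 x 18 mm, left of the rack. Origin: centre of underside

How it is judged:
On the way, in this order (a step that is already met when the one before it is completed fails the run):
1. the worked-up cap is pressed fully home (value of joint cap below 0.0015 m), for 0.2 s.
2. the fingertips are held above the mouth of the open tube, without contact, for two and a half seconds (horizontal distance between the grasp point and open_mouth below 0.013 m and z of the grasp point in the frame of open_mouth between 0.021 and 0.065 m), for 2.5 s.
At the end, for the whole second after the job is handed in: the cap is within 1.5 mm of home, all six tubes stand upright on the rack's floor, and the fingers still point at the open tube: the grasp point (about 19 mm behind the fingertips) within 13 mm of the mouth's centre horizontally and 21 to 65 mm above it, after at least two and a half seconds there (all of step 2 and value of joint cap below 0.0015 m and angle between each of tube_a, tube_b, tube_c, tube_d, tube_loose, tube_open's own z axis and vertical below 0.12 rad and height (world z) of each of tube_a, tube_b, tube_c, tube_d, tube_loose, tube_open below 0.008 m and linear speed of tube_open below 0.02 m/s); the robot touches nothing.
It fails at once if the open tube is touched (contact force between any of the fingers, the arm and tube_open above 0.3 N).
It fails at once if a tube or the rack is lifted (height (world z) of any of tube_a, tube_b, tube_c, tube_d, tube_loose, tube_open above 0.015 m or height (world z) of rack above 0.012 m).
It fails at once if the cap is pulled up (value of joint cap above 0.0127 m).
It fails at once if the cap is hit or pressed with more than 60 N (contact force between the fingers and tube_loose above 60 N).
It fails at once if the rack, a tube or another thing on the worktop is pushed more than 15 mm out of place (distance of any of rack, tube_a, tube_b, tube_c, tube_d, tube_loose, tube_open, vial, small_beaker, timer, pen, weigh_boat from where it was at the start of the episode above 0.015 m).
It also fails if it takes over 45 s, if anything falls off the work surface, if the arm or the gripper's body presses on something with over 40 N, if the wrist force passes 120 N, or if a joint passes its speed limit or range.

### The arm

A 7-joint arm with a two-finger parallel gripper is mounted at the origin on a cart in front of the work surface, level with it; the furniture and walls round the work are solid. World frame = base frame: x ahead of the robot, y to its left, z up, the work surface at z = 0. Lengths are in m, angles in rad, forces in N, time in s.
With the tool pointing down it reaches from about 0.4 to 0.85 m from the base axis. Payload 10.4 kg.
Tool frame: the origin (TCP) lies between the finger pads; the fingertips stand 17 mm ahead of it and the grasp point (between the pads) lies 2 mm behind it; z points along the fingers, y is the direction in which the jaws open and shut (so a half turn about z gives the same grasp; the last joint's range is limited). The gripper opens to 85 mm and grips with 20 to 120 N. Pads are 22 mm wide; open, the fingers measure 114 mm over their backs; the gripper's body (76 mm by 85 mm) begins 54 mm behind the grasp point. The pads swing forward as they close: fully open they stand 13 mm farther back than shut.
Start: joints at [1.195, 0.332, -0.065, 1.46, 0.022, 1.35, -0.088], TCP at [0.216, -0.587, 0.225] pointing down, gripper open.
Joint ranges: [-2.6, 2.6], [-0.5, 2.12], [-1.47, 1.34], [0.16, 2.42], [-1.27, 4.41], [0.06, 2.06], [-2.6, 2.6]. Speed limits (rad/s): [2.22, 2.22, 2.79, 2.79, 3.14, 3.14, 3.14].

### API

Orientations are given as a unit quaternion [x, y, z, w].
In Python, from workcell import manip gives the robot as it stands.
- The arm moves only by the tool jog_arm, never from a script. Its argument "steps" is one flat list of numbers, 5 for each row, row after row: the finger opening in m, from 0 to 0.0854, then the shift along the tool's x, y, z in m, then the turn about the tool's z in rad. In form: [gripper, x, y, z, twist, gripper, x, y, z, twist, ...]. A call has exactly 10 rows; each row is the pose to reach, as a shift and turn from the pose commanded when the call began, along the tool's axes at that moment; what a row does not reach only later rows make up. A row lasts 1/10 s, in which the tool goes at most 50 mm and 8.59 degrees, less where a joint would pass 70% of its speed; a pose out of reach is approached as far as the arm can. A call with a gripper value outside its range is refused whole. The fingers move at their own pace and stop on an object; "grip_force" is the grip in N (left out, the last holds). Time passes only in rows, so rows that repeat a pose let the fingers close, or fill a call up. It gives the time, the measured TCP pose, the force and the opening at its end, in the units of the state.
- manip.get_obs(): the state, without advancing time (a new reading comes with each control period).
- manip.camera(name): name is "scene" or "top" or "wrist"; returns (picture, depth): 420x560x3 uint8, red, green, blue; 420x560 float32, m along the optical axis (not along the pixel's ray), 0 where there is no reading.
- manip.calibration(name): a dict with "mtx" (3x3 intrinsics, pixels), "world_to_cam" (4x4, takes a point from world to camera coordinates). Camera axes: x right, y down, z forward; pixel columns grow to the right and rows downward; lengths in m; the calibration is good to about 2 mm. A picture is of the moment at which its call begins: read the wrist's pose just before it. calibration takes no time and is no camera call; for the wrist camera it gives the pose at the moment of the call.
- manip.hand_in(): hands the job in, once; it reports no verdict.
The state is a dict: "clock": time; "joint_pos": joint angles; "joint_velocities": joint speeds; "tau": joint torques, N m; "position": TCP position; "ee_rot": TCP orientation; "ft_force": force on the tool from outside, world axes, zero at the start; "torque": the same for the moment, N m; "grip_width": opening from 0.0 (shut) to 1.0 (fully open).
Only numpy, scipy, OpenCV 4.12 (cv2) and the standard library are available. Lean on these libraries where they do the work, as an engineer would, in place of code of your own. Each camera call takes 0.05 s, during which the arm holds its last target.

## Working session

There is one attempt and no reset: what is moved stays moved. The work goes in short steps, Python scripts to look and compute and a tool call to move; the robot and the scene stay as the last step left them, time stands still between calls to the robot, and variables do not carry over. Pictures are saved under pics/ and viewed, and the job is handed in when it is done.

Besides the shell and the picture viewer there is one more tool, called after "Emit:" as name(argument=value, ...) on one line, values as JSON. jog_arm: Moves the arm, as the interface text tells. Its arguments: {"type":"object","properties":{"steps":{"type":"array"},"grip_force":{"type":"number"}},"required":["steps"]}

```bash
mkdir -p pics; ls
python3 - <<'E'
from workcell import manip
import cv2,numpy as np
o=manip.get_obs();print(o)
for n in("top","scene"):
    p,d=manip.camera(n);c=manip.calibration(n);np.savez(f"{n}0.npz",p=p,d=d,K=c["mtx"],T=c["world_to_cam"])
    cv2.imwrite(f"pics/{n}0.png",p[:,:,::-1]);print(n,np.round(c["mtx"],1).tolist(),np.round(c["world_to_cam"],3).tolist())
E
```

```text
pics
{'clock': 0.0, 'joint_pos': array([ 1.19542801,  0.33287822, -0.06466887,  1.46094227,  0.02158637,
        1.34987618, -0.08850942]), 'joint_velocities': array([-0.00051115, -0.00216319, -0.00089163,  0.00012361,  0.00246586,
        0.0009428 ,  0.00033134]), 'tau': array([-3.66162949e-04, -6.25449371e+01,  4.87518171e-02, -3.91598010e+01,
        1.61294936e-02,  1.00941470e-02, -2.89423065e-05]), 'position': array([ 0.21578744, -0.58616574,  0.22461142]), 'ee_rot': array([ 9.84486186e-01,  1.75460689e-01, -1.53719571e-04, -6.87700176e-04]), 'ft_force': array([-0.30369113,  0.40010362, -0.10953586]), 'torque': array([-0.03075945,  0.04663198, -0.00537881]), 'grip_width': 1.0027417713261673}
top [[429.5, 0.0, 279.9], [0.0, 429.5, 212.5], [0.0, 0.0, 1.0]] [[0.007, -0.999, -0.035, 0.181], [-0.99, -0.002, -0.14, 0.464], [0.14, 0.035, -0.99, 1.02], [0.0, 0.0, 0.0, 1.0]]
scene [[464.2, 0.0, 271.1], [0.0, 464.2, 212.3], [0.0, 0.0, 1.0]] [[-0.487, -0.874, -0.004, 0.36], [-0.608, 0.342, -0.717, 0.3], [0.627, -0.346, -0.697, 0.947], [0.0, 0.0, 0.0, 1.0]]
```

View pics/top0.png

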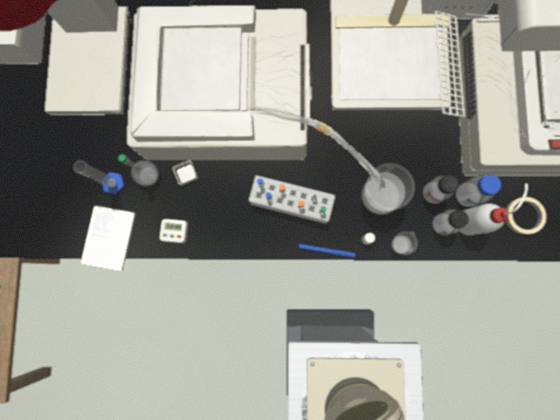

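View pics/scene0.png

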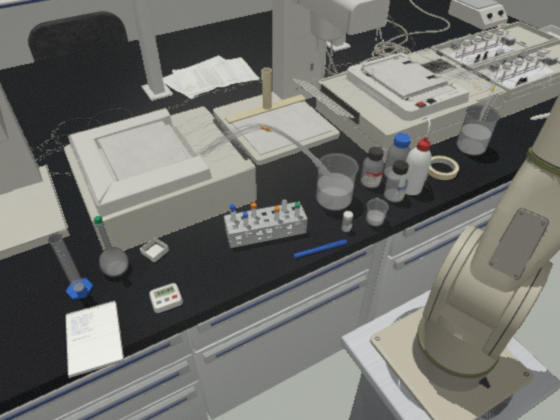

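The top view shows the rack at about (292,198), with caps in blue, orange and green. I'll zoom in and cast rays.

```bash
cat > h.py <<'E'
import numpy as np,cv2
def load(n):
    z=np.load(n+".npz");return z["p"],z["d"],z["K"],z["T"]
def plane(K,T,u,v,z):
    R=T[:3,:3];c=-R.T@T[:3,3];r=R.T@np.linalg.inv(K)@[u,v,1];return c+r*(z-c[2])/r[2]
def proj(K,T,P):
    q=T[:3,:3]@np.asarray(P)+T[:3,3];q=K@q;return q[:2]/q[2]
E
python3 - <<'E'
from h import *
p,d,K,T=load("top0");a=cv2.resize(p[165:230,240:345],None,fx=7,fy=7,interpolation=cv2.INTER_CUBIC);cv2.imwrite("pics/tz.png",a[:,:,::-1])
q,*_=load("scene0");b=cv2.resize(q[195:250,215:315],None,fx=8,fy=8,interpolation=cv2.INTER_CUBIC);cv2.imwrite("pics/sz.png",b[:,:,::-1])
v,u=np.mgrid[165:230,240:345];z=d[165:230,240:345]
R=T[:3,:3];P=np.stack([(u-K[0,2])/K[0,0]*z,(v-K[1,2])/K[1,1]*z,z],-1);W=(P-T[:3,3])@R
hz=cv2.resize(np.clip(W[:,:,2]/0.11*255,0,255).astype(np.uint8),None,fx=7,fy=7,interpolation=0);cv2.imwrite("pics/hz.png",cv2.applyColorMap(hz,cv2.COLORMAP_JET))
hsv=cv2.cvtColor(p,cv2.COLOR_RGB2HSV)
m=((hsv[:,:,1]>110)&(hsv[:,:,2]>70)).astype(np.uint8);mm=np.zeros_like(m);mm[165:230,240:345]=m[165:230,240:345]
n,l,s,c=cv2.connectedComponentsWithStats(mm)
for i in range(1,n):
  if s[i,4]>5:
    k=l==i;hh=W[:,:,2][k[165:230,240:345]];print(c[i].round(1),s[i,4],np.median(hsv[:,:,0][k]),"z",np.percentile(hh,[50,90]).round(3),plane(K,T,*c[i],.091).round(4))
E
```

```text
[259.7 181. ] 18 110.5 z [0.1   0.102] [0.5301 0.2291 0.091 ]
[281.7 187.3] 24 12.0 z [0.091 0.093] [0.515 0.177 0.091]
[268.1 195. ] 20 111.0 z [0.091 0.193] [0.4967 0.2088 0.091 ]
[300.9 203.1] 22 12.0 z [0.09  0.093] [0.4775 0.132  0.091 ]
[322.8 208.7] 12 73.5 z [0.09  0.091] [0.4645 0.0813 0.091 ]
```

View pics/tz.png

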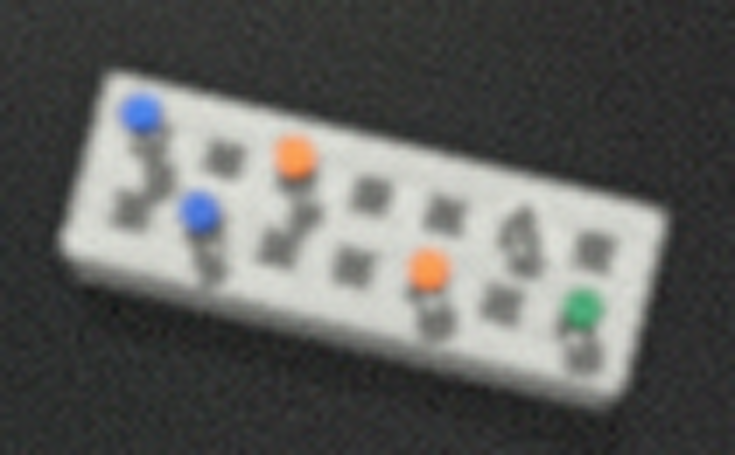

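View pics/sz.png

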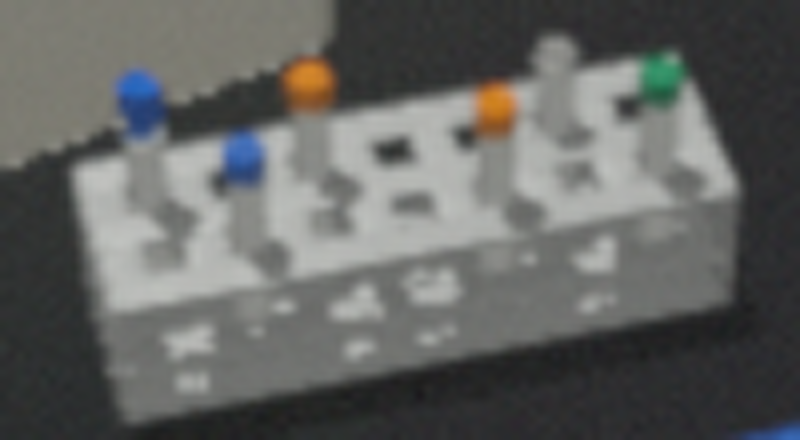

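View pics/hz.png

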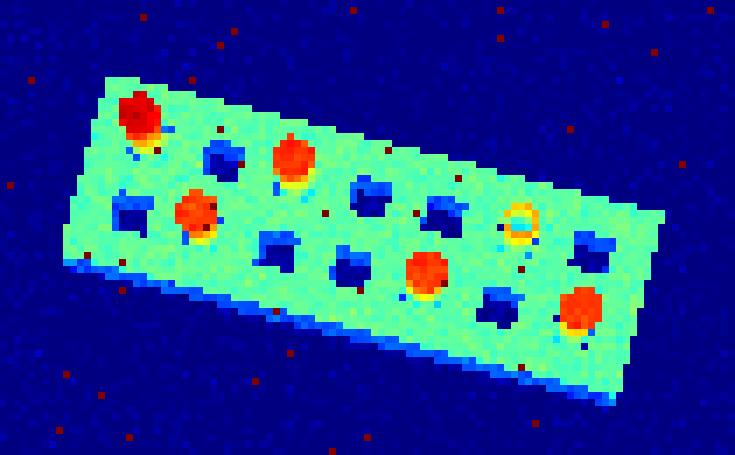

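Every view agrees. The loose cap is the back-left blue one (zoomed top (142,113), height about 0.101). The open tube is in the back row, col 5 (zoomed (521,225)). I'll fit the rack grid through the caps and cross-check with the scene view.

Run:
```python
from h import *
p,d,K,T=load("top0")
px=[(259.7,181,.101),(281.7,187.3,.091),(268.1,195,.091),(300.9,203.1,.091),(322.8,208.7,.091)]
W=np.array([plane(K,T,*a)[:2] for a in px])
cr=[(0,1),(2,1),(1,-1),(4,-1),(6,-1)]
G=np.array([((c-3)*.0265,r*.013) for c,r in cr])
gm,wm=G.mean(0),W.mean(0);U,S,Vt=np.linalg.svd((G-gm).T@(W-wm));R=(U@Vt).T;t=wm-R@gm
print("det",np.linalg.det(R),"yaw",np.arctan2(R[1,0],R[0,0]),"rack",t);print((W-(G@R.T+t)).round(4))
for n,c in(("loose",(0,1)),("open",(5,1))):
    w=R@[(c[0]-3)*.0265,c[1]*.013]+t;print(n,w.round(4))
print("open direct", plane(K,T,240+521/7-.4,165+222/7-.4,.081))
q,d2,K2,T2=load("scene0")
hsv=cv2.cvtColor(q,cv2.COLOR_RGB2HSV);m=((hsv[:,:,1]>120)&(hsv[:,:,2]>70)).astype(np.uint8);x=np.zeros_like(m);x[195:232,215:315]=m[195:232,215:315]
n,l,s,c=cv2.connectedComponentsWithStats(x)
for i in range(1,n):
  if s[i,4]>8: print(c[i].round(1),s[i])
print("pred scene")
for c in cr: 
    w=R@[(c[0]-3)*.0265,c[1]*.013]+t; print(c,w.round(4),proj(K2,T2,[*w,.101-.008 if c==(0,1) else .084]).round(1))
w=R@[2*.0265,.013]+t;print("open",proj(K2,T2,[*w,.081]))
from scipy.spatial.transform import Rotation
print(Rotation.from_quat([9.84486186e-01,1.75460689e-01,-1.53719571e-04,-6.87700176e-04]).as_matrix().round(3))
```

```text
det 1.0000000000000007 yaw -1.8161410184364493 rack [0.49624842 0.15450712]
[[-0.0002 -0.0003]
 [-0.0003 -0.    ]
 [ 0.0001 -0.0003]
 [ 0.0003  0.    ]
 [ 0.0001  0.0006]]
loose [0.5282 0.2285]
open [0.496  0.0999]
open direct [0.49541146 0.10095114 0.081     ]
[253.2 204.9] [250 202   7   7  38]
[297.2 204.1] [296 202   4   5  16]
[232.  207.2] [230 204   5   8  30]
[276.3 208.1] [275 205   4   7  25]
[244.6 214. ] [243 211   4   6  20]
pred scene
(0, 1) [0.5282 0.2285] [231.5 208.3]
(2, 1) [0.5153 0.1771] [252.8 207. ]
(1, -1) [0.4965 0.2091] [244.6 216.1]
(4, -1) [0.4772 0.132 ] [276.2 210.1]
(6, -1) [0.4643 0.0805] [296.7 206.2]
open [283.5465516  202.14200736]
[[ 0.938  0.345 -0.001]
 [ 0.345 -0.938  0.001]
 [-0.    -0.001 -1.   ]]
```

The two views agree to within about 2 mm. Before travelling, I'll check obstacle heights along the way.

Run:
```python
from h import *
for n in("top0","scene0"):
    p,d,K,T=load(n);v,u=np.mgrid[0:420,0:560]
    P=np.stack([(u-K[0,2])/K[0,0]*d,(v-K[1,2])/K[1,1]*d,d],-1)
    W=((P-T[:3,3])@T[:3,:3]);z=cv2.medianBlur(W[:,:,2].astype(np.float32),5);W=np.dstack([W[:,:,:2],z])[d>0]
    print(n)
    for y in np.arange(-.6,.35,.1):
        print(round(y,1),[round(float(np.max(W[(abs(W[:,1]-y)<.05)&(abs(W[:,0]-x)<.05),2],initial=-1)),2) for x in np.arange(.2,.75,.1)])
```

```text
top0
-0.6 [-0.82, -0.82, -0.81, -1.0, -1.0, -1.0]
-0.5 [-0.82, -0.01, 0.02, 0.02, 0.11, 0.14]
-0.4 [-0.82, -0.02, 0.02, 0.16, 0.15, 0.16]
-0.3 [-0.82, -0.82, 0.2, 0.21, 0.15, 0.44]
-0.2 [-0.02, -0.82, 0.11, 0.11, 0.01, 0.44]
-0.1 [-0.0, -0.0, 0.05, 0.12, 0.12, 0.03]
-0.0 [-0.01, -0.02, 0.06, 0.14, 0.21, 0.03]
0.1 [-0.0, -0.82, 0.05, 0.09, 0.24, 0.24]
0.2 [-0.01, -0.82, 0.0, 0.1, 0.23, 0.23]
0.3 [-0.82, -0.0, 0.0, 0.05, 0.16, 0.17]
scene0
-0.6 [-1.0, 0.0, 0.0, 0.18, 0.15, 0.16]
-0.5 [-1.0, -0.0, 0.02, 0.12, 0.16, 0.16]
-0.4 [-1.0, 0.0, 0.02, 0.02, 0.15, 0.34]
-0.3 [-1.0, -0.0, 0.17, 0.16, 0.15, 0.44]
-0.2 [-1.0, -0.0, 0.11, 0.11, 0.0, 0.44]
-0.1 [-0.82, -0.0, 0.05, 0.11, 0.11, 0.12]
-0.0 [-0.0, -0.0, 0.06, 0.14, 0.22, 0.03]
0.1 [-0.0, -0.0, 0.05, 0.09, 0.24, 0.15]
0.2 [-1.0, -0.0, 0.0, 0.1, 0.23, 0.22]
0.3 [-1.0, -0.0, 0.0, 0.05, 0.16, 0.17]
```

Run:
```python
from h import *
for n in("top0","scene0"):
    p,d,K,T=load(n);v,u=np.mgrid[0:420,0:560]
    P=np.stack([(u-K[0,2])/K[0,0]*d,(v-K[1,2])/K[1,1]*d,d],-1)
    W=((P-T[:3,3])@T[:3,:3]);z=cv2.medianBlur(W[:,:,2].astype(np.float32),5);W=np.dstack([W[:,:,:2],z])[d>0]
    print(n,[.54+.015*i for i in range(10)])
    for y in np.arange(0,.35,.03):
        print(round(y,2),[round(float(np.max(W[(abs(W[:,1]-y)<.015)&(abs(W[:,0]-x)<.0075),2],initial=-1)),2) for x in np.arange(.54,.69,.015)])
```

```text
top0 [0.54, 0.555, 0.5700000000000001, 0.5850000000000001, 0.6000000000000001, 0.615, 0.63, 0.645, 0.66, 0.675]
0.0 [0.0, 0.17, 0.18, 0.0, 0.0, 0.0, 0.01, 0.0, 0.0, 0.0]
0.03 [0.0, 0.0, 0.2, 0.21, 0.0, 0.0, 0.0, 0.0, 0.0, 0.0]
0.06 [0.0, 0.0, 0.0, 0.22, 0.23, 0.23, 0.0, 0.0, 0.01, 0.22]
0.09 [0.0, 0.0, 0.0, 0.0, 0.24, 0.24, 0.24, 0.0, 0.0, 0.0]
0.12 [0.0, 0.0, 0.0, 0.0, 0.12, 0.24, 0.24, 0.14, 0.14, 0.24]
0.15 [0.0, 0.0, 0.0, 0.0, 0.12, 0.13, 0.24, 0.23, 0.14, 0.23]
0.18 [0.05, 0.0, 0.0, 0.0, 0.12, 0.13, 0.22, 0.22, 0.22, 0.22]
0.21 [0.05, 0.05, 0.0, 0.0, 0.12, 0.13, 0.13, 0.21, 0.21, 0.19]
0.24 [0.1, 0.05, 0.0, 0.0, 0.13, 0.16, 0.16, 0.16, 0.17, 0.18]
0.27 [0.0, 0.0, 0.0, 0.0, 0.13, 0.16, 0.16, 0.16, 0.17, 0.17]
0.3 [0.0, 0.0, 0.0, 0.0, 0.12, 0.16, 0.16, 0.17, 0.17, 0.17]
0.33 [0.0, 0.0, 0.0, 0.0, 0.12, 0.16, 0.16, 0.16, 0.17, 0.17]
scene0 [0.54, 0.555, 0.5700000000000001, 0.5850000000000001, 0.6000000000000001, 0.615, 0.63, 0.645, 0.66, 0.675]
0.0 [0.0, 0.17, 0.18, 0.0, 0.0, 0.0, 0.0, 0.0, 0.0, 0.0]
0.03 [0.05, 0.0, 0.2, 0.21, 0.21, 0.0, 0.0, 0.0, 0.0, 0.0]
0.06 [0.05, 0.05, 0.05, 0.22, 0.23, 0.0, 0.0, 0.0, 0.0, 0.0]
0.09 [0.05, 0.05, 0.0, 0.0, 0.24, 0.24, 0.0, 0.0, 0.0, 0.0]
0.12 [-1.0, 0.05, 0.05, 0.05, 0.12, 0.24, 0.24, 0.14, 0.14, 0.14]
0.15 [-1.0, -1.0, -1.0, 0.05, 0.12, 0.13, 0.23, 0.23, 0.22, 0.13]
0.18 [0.05, -1.0, 0.05, 0.0, 0.12, 0.13, 0.22, 0.22, 0.22, 0.13]
0.21 [0.05, -1.0, 0.05, 0.05, 0.12, 0.13, 0.13, 0.2, 0.2, 0.19]
0.24 [0.05, 0.05, 0.0, 0.0, 0.12, 0.16, 0.16, 0.16, 0.16, 0.18]
0.27 [0.0, 0.0, 0.0, 0.0, 0.13, 0.16, 0.16, 0.16, 0.17, 0.17]
0.3 [0.0, 0.0, 0.0, 0.0, 0.12, 0.16, 0.16, 0.16, 0.17, 0.17]
0.33 [0.0, 0.0, 0.0, 0.0, 0.12, 0.16, 0.16, 0.16, 0.17, 0.16]
```

Run:
```python
from workcell import manip
import numpy as np
T=manip.calibration("wrist")["world_to_cam"];o=manip.get_obs()
c=-T[:3,:3].T@T[:3,3];from scipy.spatial.transform import Rotation as R
M=R.from_quat(o["ee_rot"]).as_matrix();print((M.T@(c-o["position"])).round(3),(M.T@T[:3,:3].T).round(2))
```

```text
[ 0.077 -0.    -0.148] [[ 0.   -0.95 -0.3 ]
 [ 1.    0.    0.  ]
 [-0.   -0.3   0.95]]
```

The wrist camera sits on tool +x. I'll turn by −1.6 so it stays clear of the instrument and hose, then swing over high with the fingers shut.

Emit:
jog_arm(steps=[0, 0, 0, -0.03, 0, 0, 0, 0, -0.07, 0, 0, 0.02, -0.02, -0.11, -0.08, 0, 0.045, -0.05, -0.12, -0.16, 0, 0.07, -0.08, -0.12, -0.24, 0, 0.1, -0.11, -0.12, -0.32, 0, 0.13, -0.145, -0.12, -0.4, 0, 0.16, -0.18, -0.12, -0.48, 0, 0.19, -0.215, -0.12, -0.56, 0, 0.22, -0.25, -0.12, -0.64], grip_force=40)

```text
clock: 1.1
position: [0.3362, -0.274, 0.3452]
ee_rot: [0.879, 0.478, -0.0, 0.0]
ft_force: [1.3, -1.0, -0.0]
grip_width: 0.005
```

Emit:
jog_arm(steps=[0, 0.04, -0.009, 0, -0.09, 0, 0.085, -0.018, 0, -0.18, 0, 0.13, -0.028, 0, -0.27, 0, 0.175, -0.037, 0, -0.36, 0, 0.22, -0.047, 0, -0.45, 0, 0.265, -0.056, 0, -0.54, 0, 0.31, -0.066, 0, -0.63, 0, 0.35, -0.074, 0, -0.72, 0, 0.39, -0.083, 0, -0.81, 0, 0.42, -0.089, 0, -0.9])

```text
clock: 2.1
position: [0.491, 0.1271, 0.3453]
ee_rot: [0.582, 0.813, 0.0, -0.0]
ft_force: [0.6, -0.5, -0.2]
grip_width: -0.001
```

```bash
cat > s.py <<'E'
import sys,numpy as np
from workcell import manip
from scipy.spatial.transform import Rotation as R
def st(tg):
    o=manip.get_obs();M=R.from_quat(o["ee_rot"]).as_matrix();print(o["clock"],o["position"].round(4),"F",o["ft_force"].round(1),"g",round(o["grip_width"],3));print(M.round(3).tolist())
    print("delta tool",(M.T@(np.array(tg)-o["position"])).round(4)); print(o["joint_pos"].round(2))
st([float(a) for a in sys.argv[1:4]])
E
python3 s.py 0.5282 0.2285 0.150
```

```text
2.1 [0.491  0.1271 0.3453] F [ 0.6 -0.5 -0.2] g -0.001
[[-0.321, 0.947, -0.0], [0.947, 0.321, 0.001], [0.0, 0.0, -1.0]]
delta tool [0.084  0.0678 0.1953]
[ 0.48  0.1  -0.88  1.52  0.08  1.55 -0.07]
```

Emit:
jog_arm(steps=[0, 0.03, 0.025, 0, 0, 0, 0.06, 0.05, 0, 0, 0, 0.084, 0.068, 0.02, 0, 0, 0.084, 0.068, 0.06, 0, 0, 0.084, 0.068, 0.1, 0, 0, 0.084, 0.068, 0.135, 0, 0, 0.084, 0.068, 0.165, 0, 0, 0.084, 0.068, 0.185, 0, 0, 0.084, 0.068, 0.195, 0, 0, 0.084, 0.068, 0.195, 0])

```text
clock: 3.1
position: [0.5283, 0.2253, 0.1493]
ee_rot: [0.585, 0.811, -0.001, -0.001]
ft_force: [0.3, 1.0, 0.6]
grip_width: 0.003
```

```bash
python3 s.py 0.5282 0.2285 0.118
python3 - <<'E'
from workcell import manip
import cv2,numpy as np
for n in("top","scene","wrist"):
    c=manip.calibration(n);p,d=manip.camera(n);np.savez(f"{n}1.npz",p=p,d=d,K=c["mtx"],T=c["world_to_cam"])
    cv2.imwrite(f"pics/{n}1.png",p[:,:,::-1])
p=np.load("scene1.npz")["p"];cv2.imwrite("pics/sz1.png",cv2.resize(p[120:260,170:330],None,fx=4,fy=4,interpolation=2)[:,:,::-1])
E
```

```text
3.1 [0.5283 0.2253 0.1493] F [0.3 1.  0.6] g 0.003
[[-0.316, 0.949, -0.002], [0.949, 0.316, -0.001], [0.0, -0.002, -1.0]]
delta tool [0.0031 0.001  0.0313]
[ 0.23  0.41 -0.89  1.66  0.34  1.23 -0.4 ]
```

View pics/sz1.png

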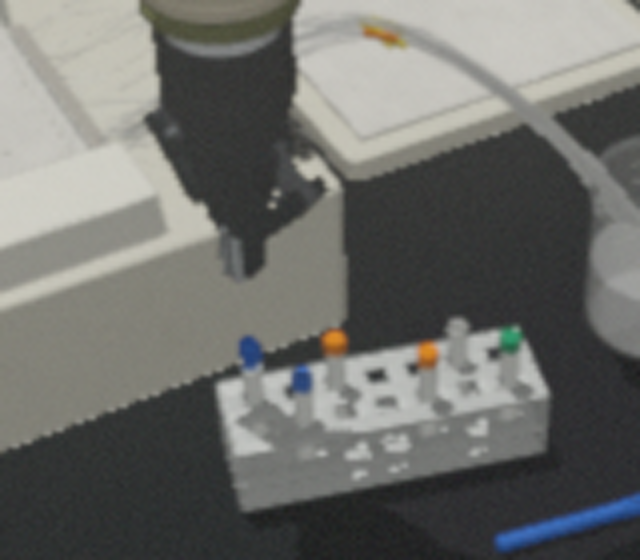

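View pics/wrist1.png

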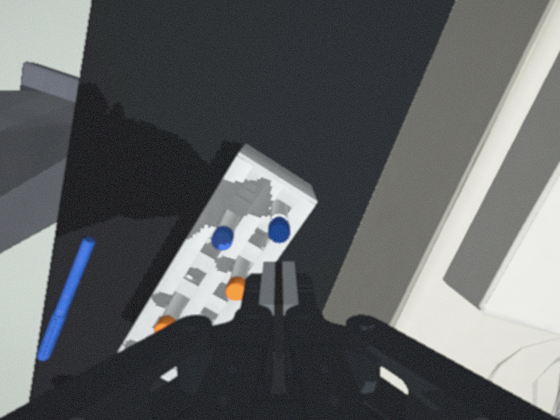

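The wrist view shows the loose cap at (279,229), roughly in line with the fingers at (279,265). I'll cast that ray onto z≈0.101, take the open mouth from this view too, and check that the arm has settled.

```bash
python3 s.py 0.5282 0.2285 0.118
python3 - <<'E'
from h import *
p,d,K,T=load("wrist1")
hsv=cv2.cvtColor(p,cv2.COLOR_RGB2HSV);m=((hsv[:,:,1]>120)&(hsv[:,:,2]>60)).astype(np.uint8);m[:,:140]=0
n,l,s,c=cv2.connectedComponentsWithStats(m)
for i in range(1,n):
  if s[i,4]>30: print(c[i].round(1),s[i,4],"z.091",plane(K,T,*c[i],.088).round(4),"z.101",plane(K,T,*c[i],.098).round(4))
E
```

```text
3.25 [0.5295 0.2261 0.1516] F [-0.   0.4  0.5] g -0.001
[[-0.316, 0.949, 0.002], [0.949, 0.316, 0.001], [0.0, 0.002, -1.0]]
delta tool [ 0.0027 -0.0005  0.0336]
[ 0.23  0.41 -0.89  1.66  0.34  1.23 -0.4 ]
[278.6 229.8] 397 z.091 [0.5309 0.2246 0.088 ] z.101 [0.5297 0.2281 0.098 ]
[222.1 238. ] 374 z.091 [0.4987 0.2079 0.088 ] z.101 [0.499  0.2122 0.098 ]
[235.5 288.3] 367 z.091 [0.517  0.1761 0.088 ] z.101 [0.5164 0.1819 0.098 ]
[163.5 323. ] 190 z.091 [0.4776 0.1346 0.088 ] z.101 [0.4789 0.1424 0.098 ]
```

All three views agree, giving the cap at about (0.529, 0.228). I'll lower to just above it.

Emit:
jog_arm(steps=[0, 0.0025, 0, 0.005, 0, 0, 0.0025, 0, 0.01, 0, 0, 0.0025, 0, 0.015, 0, 0, 0.0025, 0, 0.02, 0, 0, 0.0025, 0, 0.024, 0, 0, 0.0025, 0, 0.027, 0, 0, 0.0025, 0, 0.03, 0, 0, 0.0025, 0, 0.032, 0, 0, 0.0025, 0, 0.034, 0, 0, 0.0025, 0, 0.034, 0])

```text
clock: 4.25
position: [0.528, 0.228, 0.1162]
ee_rot: [0.585, 0.811, -0.0, -0.0]
ft_force: [0.2, -0.0, 0.2]
grip_width: 0.001
```

```bash
python3 s.py 0.529 0.228 0.108;python3 - <<'E'
from workcell import manip
import cv2,numpy as np
p,d=manip.camera("scene");cv2.imwrite("pics/sz2.png",cv2.resize(p[160:260,190:320],None,fx=6,fy=6,interpolation=2)[:,:,::-1])
E
```

```text
4.25 [0.528  0.228  0.1162] F [ 0.2 -0.   0.2] g 0.001
[[-0.316, 0.949, -0.0], [0.949, 0.316, -0.0], [-0.0, -0.0, -1.0]]
delta tool [-0.0003  0.001   0.0082]
[ 0.21  0.45 -0.87  1.69  0.37  1.17 -0.43]
```

View pics/sz2.png

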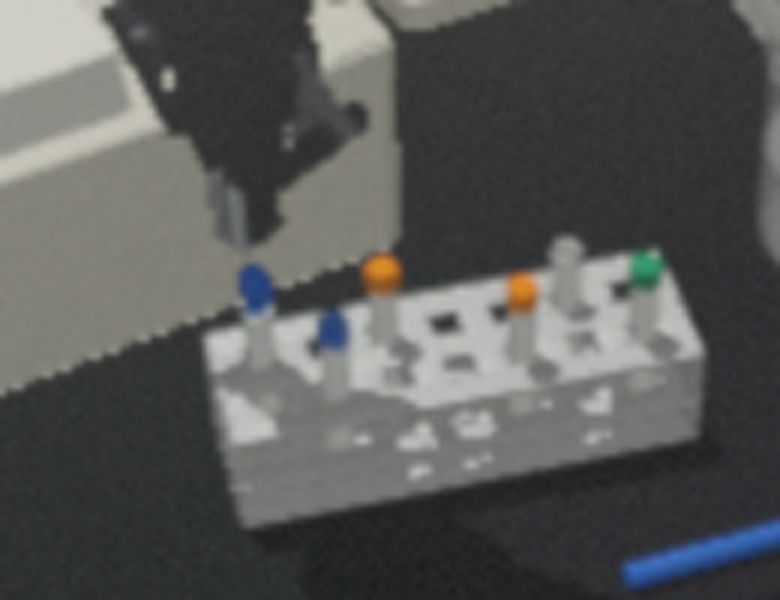

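Run:
```python
from h import *
_,_,K,T=load("scene1")
f=lambda P:((proj(K,T,P)-[190,160])*6).round(0)
print("tip",f([.528,.228,.099]),"tip z.105",f([.528,.228,.105]),"cap",f([.529,.228,.101]),"neighbor orange cap top",f([.5153,.1771,.091]))
```

```text
tip [250. 279.] tip z.105 [249. 268.] cap [248. 274.] neighbor orange cap top [376. 270.]
```

The tip in the picture shows no contact yet, and the force is zero. I'll press in 1 mm steps while watching the force.

Emit:
jog_arm(steps=[0, 0, 0, 0.001, 0, 0, 0, 0, 0.002, 0, 0, 0, 0, 0.003, 0, 0, 0, 0, 0.004, 0, 0, 0, 0, 0.005, 0, 0, 0, 0, 0.005, 0, 0, 0, 0, 0.005, 0, 0, 0, 0, 0.005, 0, 0, 0, 0, 0.005, 0, 0, 0, 0, 0.005, 0])

```text
clock: 5.3
position: [0.5281, 0.2281, 0.1114]
ee_rot: [0.585, 0.811, -0.0, 0.0]
ft_force: [0.2, -0.2, -0.2]
grip_width: 0.003
```

```bash
cat > pic.py <<'E'
import sys,cv2,numpy as np
from workcell import manip
i=sys.argv[1];out=[]
for n,(a,b,c,d) in {"scene":(175,245,205,310),"top":(160,230,240,345)}.items():
    p,_=manip.camera(n);np.save(f"{n}_{i}.npy",p);out.append(cv2.resize(p[a:b,c:d],None,fx=4.2*1.7,fy=4.2,interpolation=2) if 0 else cv2.resize(p[a:b,c:d],(450,300),interpolation=2))
cv2.imwrite(f"pics/v{i}.png",np.vstack(out)[:,:,::-1])
E
python3 pic.py 3
```

```text
(no output)
```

View pics/v3.png

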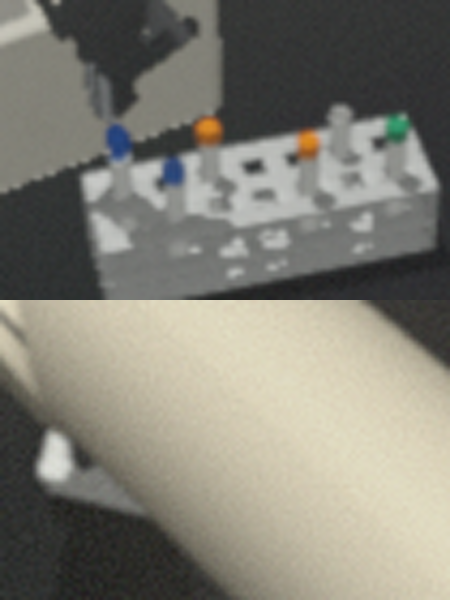

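The fingertips are just above the cap, at (110,115) against a cap top of (118,128), and the cap is still up. I'll keep going down.

Emit:
jog_arm(steps=[0, 0, 0, 0.001, 0, 0, 0, 0, 0.002, 0, 0, 0, 0, 0.003, 0, 0, 0, 0, 0.004, 0, 0, 0, 0, 0.005, 0, 0, 0, 0, 0.005, 0, 0, 0, 0, 0.005, 0, 0, 0, 0, 0.005, 0, 0, 0, 0, 0.005, 0, 0, 0, 0, 0.005, 0])

```text
clock: 6.4
position: [0.5281, 0.2281, 0.1064]
ee_rot: [0.585, 0.811, -0.0, 0.0]
ft_force: [0.1, -0.4, 0.4]
grip_width: -0.004
```

```bash
python3 pic.py 4
```

```text
(no output)
```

View pics/v4.png

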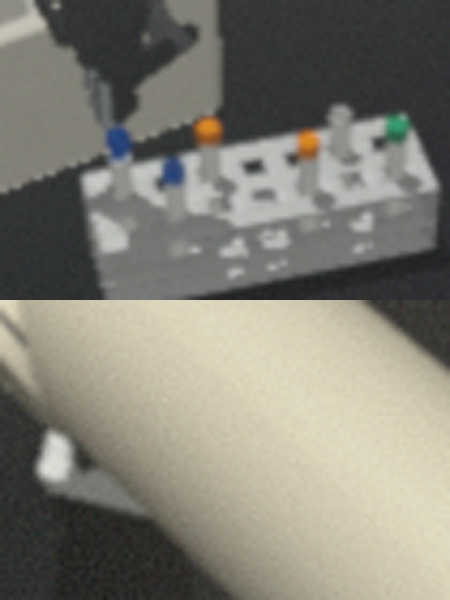

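Run:
```python
from workcell import manip
import cv2,numpy as np
c=manip.calibration("wrist");p,d=manip.camera("wrist");np.savez("wrist4.npz",p=p,d=d,K=c["mtx"],T=c["world_to_cam"])
a=cv2.resize(p[180:330,190:370],None,fx=4,fy=4,interpolation=2);cv2.imwrite("pics/w4.png",a[:,:,::-1])
from h import *
K,T=c["mtx"],c["world_to_cam"];f=lambda P:((proj(K,T,P)-[190,180])*4).round(0)
print("tip",f([.528,.228,.0894]),"tip.1",f([.528,.228,.1]),"cap",f([.5282,.2285,.101]))
v,u=np.mgrid[0:420,0:560];P=np.stack([(u-K[0,2])/K[0,0]*d,(v-K[1,2])/K[1,1]*d,d],-1);W=(P-T[:3,3])@T[:3,:3]
for y in range(215,290,4): print(y,W[y,279].round(3),p[y,279], W[y,270].round(3),W[y,288].round(3))
```

```text
tip [345. 313.] tip.1 [344. 350.] cap [347. 351.]
215 [0.526 0.239 0.052] [140 144 145] [0.521 0.237 0.052] [0.531 0.241 0.053]
219 [0.527 0.236 0.051] [135 137 136] [0.522 0.235 0.053] [0.532 0.238 0.052]
223 [0.528 0.233 0.048] [154 157 156] [0.522 0.232 0.052] [0.533 0.236 0.052]
227 [0.528 0.232 0.055] [156 158 160] [0.523 0.23  0.052] [0.534 0.233 0.051]
231 [0.528 0.232 0.061] [153 157 155] [0.524 0.226 0.049] [0.534 0.232 0.055]
235 [0.528 0.232 0.068] [152 155 153] [0.524 0.226 0.056] [0.534 0.232 0.062]
239 [0.528 0.232 0.073] [153 155 155] [0.524 0.227 0.064] [0.534 0.232 0.068]
243 [0.528 0.233 0.08 ] [167 172 171] [0.524 0.227 0.071] [0.533 0.232 0.075]
247 [0.528 0.232 0.084] [125 137 167] [0.524 0.228 0.078] [0.533 0.232 0.08 ]
251 [0.528 0.233 0.092] [ 32  64 122] [0.525 0.227 0.08 ] [0.532 0.234 0.09 ]
255 [0.528 0.233 0.096] [ 28  63 118] [0.525 0.229 0.089] [0.532 0.234 0.094]
259 [0.528 0.233 0.1  ] [ 27  67 132] [0.525 0.228 0.094] [0.532 0.233 0.098]
263 [0.526 0.239 0.119] [33 30 35] [0.522 0.238 0.119] [0.529 0.24  0.118]
267 [0.526 0.239 0.121] [38 37 41] [0.522 0.238 0.122] [0.529 0.241 0.123]
271 [0.526 0.239 0.126] [37 36 38] [0.523 0.237 0.124] [0.529 0.24  0.126]
275 [0.526 0.239 0.129] [39 39 44] [0.522 0.238 0.129] [0.529 0.24  0.129]
279 [0.526 0.239 0.132] [39 36 36] [0.522 0.238 0.133] [0.529 0.24  0.132]
283 [0.526 0.239 0.136] [34 38 36] [0.523 0.238 0.135] [0.529 0.24  0.136]
287 [0.526 0.239 0.138] [33 36 36] [0.523 0.238 0.138] [0.529 0.24  0.138]
```

View pics/w4.png

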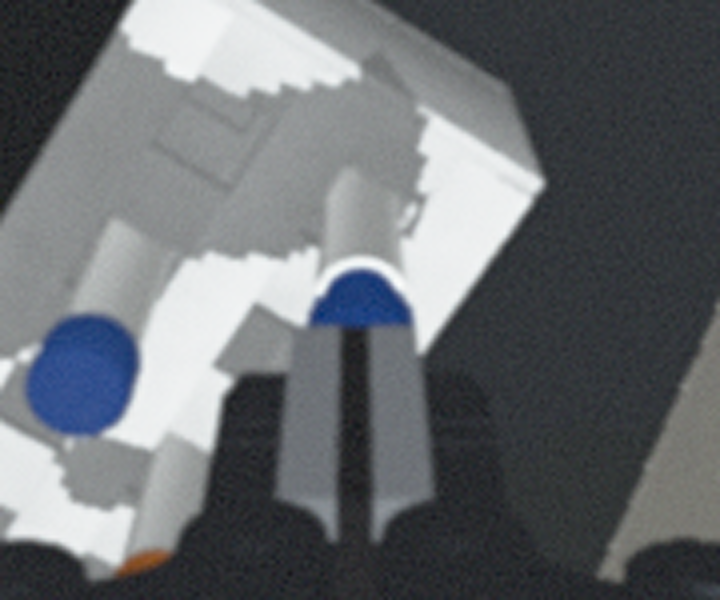

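The wrist view shows the pad bottoms at row ~261, with the cap top beneath them still uncovered and no force felt. The tips are evidently higher than nominal, so I'll lower further in small steps.

Emit:
jog_arm(steps=[0, 0, 0, 0.001, 0, 0, 0, 0, 0.002, 0, 0, 0, 0, 0.003, 0, 0, 0, 0, 0.004, 0, 0, 0, 0, 0.005, 0, 0, 0, 0, 0.006, 0, 0, 0, 0, 0.007, 0, 0, 0, 0, 0.008, 0, 0, 0, 0, 0.008, 0, 0, 0, 0, 0.008, 0])

```text
clock: 7.55
position: [0.5281, 0.2281, 0.0984]
ee_rot: [0.585, 0.811, -0.0, 0.0]
ft_force: [0.3, 0.5, 0.3]
grip_width: -0.002
```

Run:
```python
from workcell import manip
import cv2,numpy as np
from h import *
c=manip.calibration("wrist");p,d=manip.camera("wrist");q,dq=manip.camera("scene");cs=manip.calibration("scene")
a=cv2.resize(p[180:330,190:370],(480,400),interpolation=2);b=cv2.resize(q[175:245,205:310],(600-0,400),interpolation=2)[:,:320]
cv2.imwrite("pics/w5.png",np.hstack([a,b])[:,:,::-1])
def cloud(d,c):
    K,T=c["mtx"],c["world_to_cam"];v,u=np.mgrid[0:420,0:560];P=np.stack([(u-K[0,2])/K[0,0]*d,(v-K[1,2])/K[1,1]*d,d],-1);return (P-T[:3,3])@T[:3,:3]
W=cloud(d,c)
for y in range(235,275,3): print(y,W[y,279].round(3),p[y,279])
W=cloud(dq,cs)
for y in range(192,220,2): print(y,[tuple(W[y,x].round(3)) for x in (229,231,233)])
print(manip.get_obs()["ft_force"],manip.get_obs()["position"])
```

```text
235 [0.528 0.232 0.059] [156 158 157]
238 [0.528 0.233 0.065] [160 161 162]
241 [0.528 0.232 0.069] [154 158 159]
244 [0.528 0.233 0.073] [151 155 154]
247 [0.528 0.232 0.077] [157 160 159]
250 [0.528 0.232 0.08 ] [204 213 211]
253 [0.528 0.231 0.082] [142 154 179]
256 [0.528 0.234 0.09 ] [ 27  62 120]
259 [0.528 0.233 0.093] [ 33  67 125]
262 [0.526 0.239 0.11 ] [24 38 52]
265 [0.526 0.239 0.112] [32 32 36]
268 [0.526 0.239 0.115] [32 35 40]
271 [0.525 0.24  0.119] [35 37 42]
274 [0.526 0.239 0.12 ] [44 42 41]
192 [(np.float64(0.515), np.float64(0.237), np.float64(0.16)), (np.float64(0.508), np.float64(0.235), np.float64(0.165)), (np.float64(0.512), np.float64(0.228), np.float64(0.158))]
194 [(np.float64(0.519), np.float64(0.235), np.float64(0.15)), (np.float64(0.511), np.float64(0.234), np.float64(0.156)), (np.float64(0.512), np.float64(0.228), np.float64(0.152))]
196 [(np.float64(0.515), np.float64(0.237), np.float64(0.148)), (np.float64(0.514), np.float64(0.233), np.float64(0.147)), (np.float64(0.504), np.float64(0.232), np.float64(0.154))]
198 [(np.float64(0.518), np.float64(0.2
[... 1327 characters left out ...]
3), np.float64(0.079)), (np.float64(0.525), np.float64(0.227), np.float64(0.082))]
214 [(np.float64(0.601), np.float64(0.207), np.float64(0.001)), (np.float64(0.527), np.float64(0.232), np.float64(0.076)), (np.float64(0.527), np.float64(0.227), np.float64(0.074))]
216 [(np.float64(0.546), np.float64(0.23), np.float64(0.052)), (np.float64(0.528), np.float64(0.232), np.float64(0.069)), (np.float64(0.522), np.float64(0.229), np.float64(0.072))]
218 [(np.float64(0.539), np.float64(0.233), np.float64(0.052)), (np.float64(0.528), np.float64(0.232), np.float64(0.061)), (np.float64(0.525), np.float64(0.228), np.float64(0.062))]
[ 0.64766631  0.33732516 -0.42344137] [0.52813774 0.22810823 0.09844803]
```

View pics/w5.png

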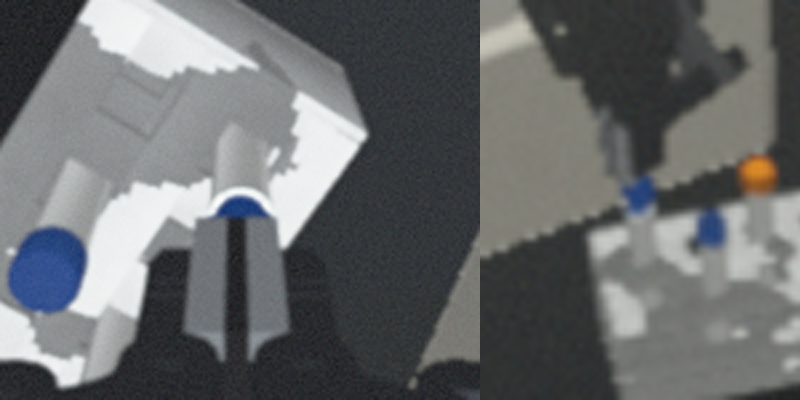

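Both views now put the tips at about 0.107 with the cap below them at about 0.10, so I'll continue down.

Emit:
jog_arm(steps=[0, 0, 0, 0.001, 0, 0, 0, 0, 0.002, 0, 0, 0, 0, 0.003, 0, 0, 0, 0, 0.004, 0, 0, 0, 0, 0.005, 0, 0, 0, 0, 0.006, 0, 0, 0, 0, 0.007, 0, 0, 0, 0, 0.008, 0, 0, 0, 0, 0.009, 0, 0, 0, 0, 0.01, 0])

```text
clock: 8.65
position: [0.5281, 0.228, 0.0883]
ee_rot: [0.585, 0.811, -0.0, 0.0]
ft_force: [-0.1, 0.1, 4.7]
grip_width: 0.0
```

```bash
cat > look.py <<'E'
import sys
from workcell import manip
import cv2,numpy as np
from h import *
i=sys.argv[1]
c=manip.calibration("wrist");p,d=manip.camera("wrist");q,dq=manip.camera("scene");cs=manip.calibration("scene")
a=cv2.resize(p[180:330,190:370],(480,400),interpolation=2);b=cv2.resize(q[175:245,205:310],(600-0,400),interpolation=2)[:,:320]
cv2.imwrite(f"pics/w{i}.png",np.hstack([a,b])[:,:,::-1])
K,T=c["mtx"],c["world_to_cam"];v,u=np.mgrid[0:420,0:560];P=np.stack([(u-K[0,2])/K[0,0]*d,(v-K[1,2])/K[1,1]*d,d],-1);W=(P-T[:3,3])@T[:3,:3]
for y in range(244,275,2): print(y,W[y,279].round(3),p[y,279])
o=manip.get_obs();print(o["ft_force"],o["position"])
E
python3 look.py 6
```

```text
244 [0.528 0.232 0.063] [160 161 161]
246 [0.528 0.233 0.066] [160 164 165]
248 [0.528 0.232 0.068] [161 164 164]
250 [0.528 0.233 0.071] [162 163 161]
252 [0.528 0.232 0.072] [156 159 158]
254 [0.528 0.233 0.076] [149 154 153]
256 [0.528 0.232 0.077] [141 147 149]
258 [0.528 0.233 0.082] [ 87 102 135]
260 [0.505 0.301 0.237] [ 33  62 119]
262 [0.526 0.239 0.099] [41 45 60]
264 [0.526 0.24  0.103] [32 37 39]
266 [0.526 0.239 0.102] [35 37 40]
268 [0.526 0.239 0.105] [37 40 35]
270 [0.526 0.239 0.107] [39 39 42]
272 [0.526 0.239 0.109] [39 39 43]
274 [0.526 0.239 0.11 ] [41 39 39]
[ 0.71536085 -0.66893202  3.73316131] [0.52801453 0.22800697 0.0881965 ]
```

View pics/w6.png

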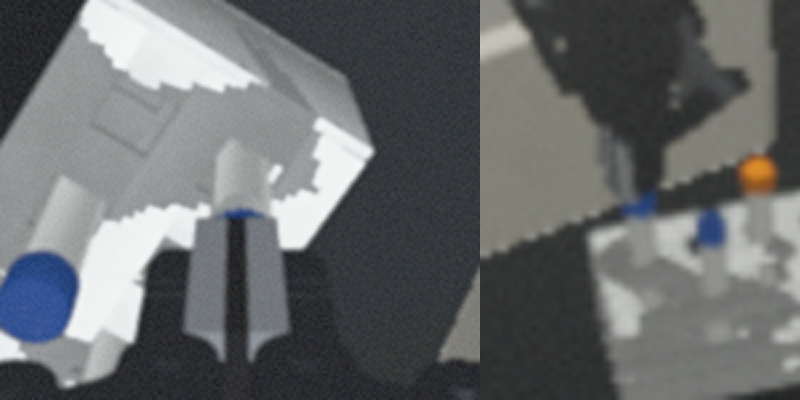

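The tips are in contact: 4.7 N, which matches the cap's friction. I'll press down further, checking the force as I go.

Emit:
jog_arm(steps=[0, 0, 0, 0.0005, 0, 0, 0, 0, 0.001, 0, 0, 0, 0, 0.0015, 0, 0, 0, 0, 0.002, 0, 0, 0, 0, 0.0025, 0, 0, 0, 0, 0.003, 0, 0, 0, 0, 0.0035, 0, 0, 0, 0, 0.004, 0, 0, 0, 0, 0.0045, 0, 0, 0, 0, 0.005, 0])

```text
clock: 9.75
position: [0.5289, 0.2286, 0.0845]
ee_rot: [0.585, 0.811, 0.001, 0.001]
ft_force: [-0.6, -1.0, 12.9]
grip_width: -0.003
```

```bash
python3 look.py 7
```

```text
244 [0.529 0.233 0.058] [161 167 165]
246 [0.529 0.233 0.061] [162 163 164]
248 [0.529 0.232 0.063] [164 167 164]
250 [0.529 0.233 0.067] [162 164 166]
252 [0.529 0.233 0.069] [160 165 163]
254 [0.529 0.233 0.072] [149 155 153]
256 [0.529 0.233 0.074] [149 156 156]
258 [0.529 0.233 0.077] [ 90 103 137]
260 [0.529 0.233 0.08 ] [ 29  61 121]
262 [0.527 0.24  0.095] [31 41 57]
264 [0.527 0.239 0.097] [44 44 44]
266 [0.527 0.24  0.099] [35 26 42]
268 [0.526 0.24  0.102] [40 44 45]
270 [0.526 0.24  0.103] [32 37 37]
272 [0.527 0.239 0.104] [39 38 40]
274 [0.527 0.24  0.106] [40 41 46]
[-0.0482056   0.10912906 11.24473529] [0.52897081 0.22865501 0.0845124 ]
```

View pics/w7.png

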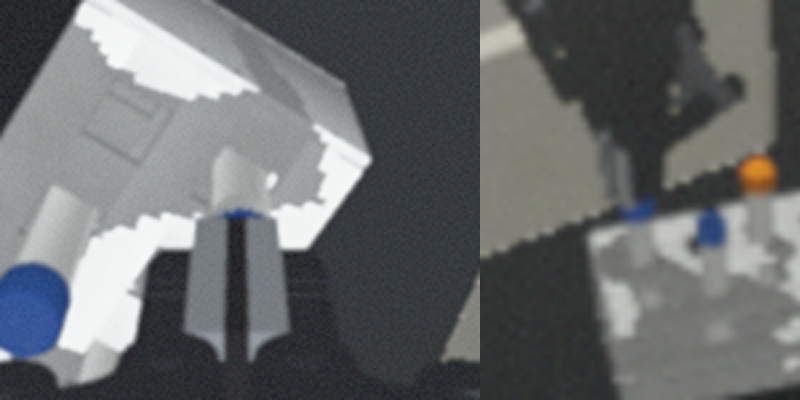

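The force is above 4 N and the motion has stalled, so this is the hard stop. I'll push slightly more to confirm: the force should rise without travel.

Emit:
jog_arm(steps=[0, 0, 0, 0.0005, 0, 0, 0, 0, 0.001, 0, 0, 0, 0, 0.001, 0, 0, 0, 0, 0.001, 0, 0, 0, 0, 0.001, 0, 0, 0, 0, 0.001, 0, 0, 0, 0, 0.001, 0, 0, 0, 0, 0.001, 0, 0, 0, 0, 0.001, 0, 0, 0, 0, 0.001, 0])

```text
clock: 10.85
position: [0.5296, 0.2291, 0.0843]
ee_rot: [0.585, 0.811, 0.002, 0.001]
ft_force: [0.3, -0.4, 16.5]
grip_width: -0.003
```

The force rose to 16.5 N with no travel, so the cap is home. Now straight up.

Emit:
jog_arm(steps=[0, 0, 0, -0.002, 0, 0, 0, 0, -0.005, 0, 0, 0, 0, -0.01, 0, 0, 0, 0, -0.02, 0, 0, 0, 0, -0.035, 0, 0, 0, 0, -0.055, 0, 0, 0, 0, -0.075, 0, 0, 0, 0, -0.09, 0, 0, 0, 0, -0.1, 0, 0, 0, 0, -0.1, 0])

```text
clock: 11.85
position: [0.5287, 0.2284, 0.1839]
ee_rot: [0.585, 0.811, 0.001, 0.001]
ft_force: [0.5, -0.2, -0.0]
grip_width: 0.001
```

```bash
python3 look.py 8 | tail -1;python3 s.py 0.4958 0.1002 0.19
```

```text
[-0.3755945  -1.12764652 -0.83161022] [0.5279545  0.22783356 0.18195883]
11.95 [0.528  0.2278 0.182 ] F [-0.4 -1.1 -0.8] g -0.002
[[-0.316, 0.949, -0.0], [0.949, 0.316, -0.0], [-0.0, -0.0, -1.0]]
delta tool [-0.1109 -0.0709 -0.008 ]
[ 0.24  0.38 -0.9   1.62  0.31  1.29 -0.39]
```

View pics/w8.png

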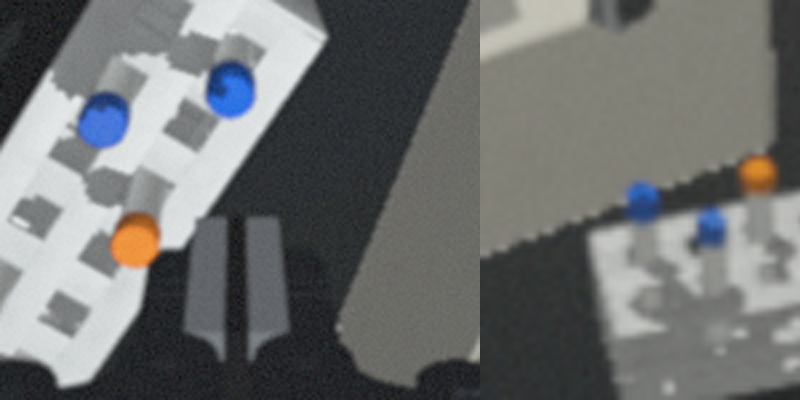

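The scene view now shows the left-back cap (642,202) seated low like its neighbours. Contact happened with the reported TCP at 0.0844 for a 0.091 top, so the shut tips sit about 7 mm above the reported TCP rather than 17 mm ahead of it. I'll choose a hover height that holds under either reading. First I'll move over the open tube, staying high.

Emit:
jog_arm(steps=[0, -0.01, -0.006, 0, 0, 0, -0.025, -0.016, 0, 0, 0, -0.04, -0.026, 0, 0, 0, -0.055, -0.035, 0, 0, 0, -0.07, -0.045, 0, 0, 0, -0.085, -0.054, 0, 0, 0, -0.1, -0.064, 0, 0, 0, -0.108, -0.069, 0, 0, 0, -0.111, -0.071, 0, 0, 0, -0.111, -0.071, 0, 0])

```text
clock: 12.95
position: [0.4958, 0.1, 0.1822]
ee_rot: [0.585, 0.811, -0.0, 0.0]
ft_force: [-0.1, -0.1, 0.1]
grip_width: 0.002
```

```bash
python3 s.py 0.4958 0.1002 0.106
python3 - <<'E'
from workcell import manip
import cv2
from h import *
c=manip.calibration("wrist");p,d=manip.camera("wrist");np.savez("wrist9.npz",p=p,d=d,K=c["mtx"],T=c["world_to_cam"])
q,dq=manip.camera("scene")
cv2.imwrite("pics/w9.png",np.hstack([p,cv2.resize(q[130:250,200:320],(240,420))[:, :]])[:,:,::-1])
K,T=c["mtx"],c["world_to_cam"]
v,u=np.mgrid[0:420,0:560];P=np.stack([(u-K[0,2])/K[0,0]*d,(v-K[1,2])/K[1,1]*d,d],-1);W=(P-T[:3,3])@T[:3,:3]
hsv=cv2.cvtColor(p,cv2.COLOR_RGB2HSV);m=((hsv[:,:,1]>120)&(hsv[:,:,2]>60)).astype(np.uint8);m[:,:140]=0
n,l,s,cc=cv2.connectedComponentsWithStats(m)
for i in range(1,n):
  if s[i,4]>30: print(cc[i].round(1),s[i,4],"top z",np.percentile(W[l==i][:,2],[50,90,95]).round(4),plane(K,T,*cc[i],.09).round(4))
print("pred open",proj(K,T,[.4958,.1002,.081]),"pred loose",proj(K,T,[.529,.228,.091]))
E
```

```text
12.95 [0.4958 0.1    0.1822] F [-0.1 -0.1  0.1] g 0.002
[[-0.316, 0.949, -0.0], [0.949, 0.316, -0.0], [-0.0, -0.0, -1.0]]
delta tool [0.0002 0.0001 0.0762]
[ 0.53  0.2  -0.9   1.79  0.16  1.23 -0.09]
[389.8  45.6] 438 top z [0.0905 0.0915 0.0918] [0.5274 0.2245 0.09  ]
[335.1  58.7] 392 top z [0.0907 0.0916 0.0919] [0.4982 0.2069 0.09  ]
[155.  145.5] 1066 top z [0.0101 0.0116 0.0119] [0.4036 0.119  0.09  ]
[343.9 118.4] 346 top z [0.0908 0.0917 0.092 ] [0.5166 0.1752 0.09  ]
[267.8 164.3] 306 top z [0.0909 0.0918 0.092 ] [0.4789 0.1308 0.09  ]
[228.4 226. ] 287 top z [0.0908 0.0917 0.0921] [0.4658 0.0796 0.09  ]
pred open [277.2839677  208.95129585] pred loose [394.98953301  40.38434792]
```

View pics/w9.png

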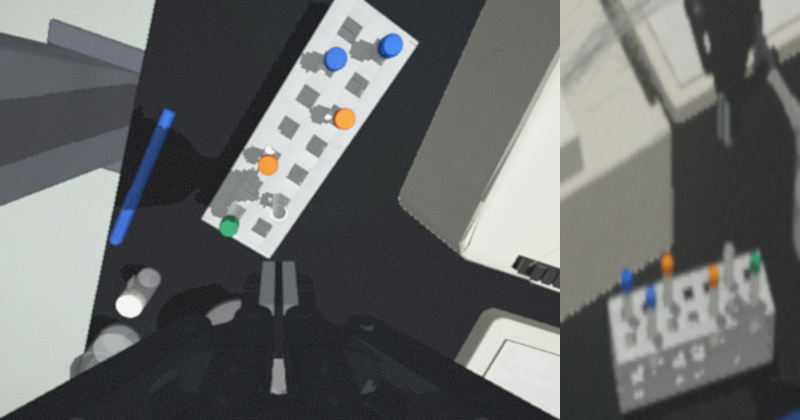

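All five caps read 0.0915 at the top, so the loose one is home. The open mouth is seen at (279,211) against a predicted (277,209), so it is within about 1 mm. I'll descend to hover and hold.

Emit:
jog_arm(steps=[0, 0, 0.001, 0.01, 0, 0, 0, 0.001, 0.025, 0, 0, 0, 0.001, 0.04, 0, 0, 0, 0.001, 0.053, 0, 0, 0, 0.001, 0.062, 0, 0, 0, 0.001, 0.068, 0, 0, 0, 0.001, 0.072, 0, 0, 0, 0.001, 0.074, 0, 0, 0, 0.001, 0.075, 0, 0, 0, 0.001, 0.075, 0])

```text
clock: 14.05
position: [0.497, 0.1006, 0.1076]
ee_rot: [0.585, 0.811, 0.0, 0.0]
ft_force: [0.4, -0.8, -0.9]
grip_width: -0.003
```

```bash
python3 s.py 0.4965 0.1002 0.106
python3 - <<'E'
from workcell import manip
import cv2
from h import *
c=manip.calibration("wrist");p,d=manip.camera("wrist");q,dq=manip.camera("scene");cs=manip.calibration("scene")
cv2.imwrite("pics/w10.png",np.hstack([cv2.resize(p[170:320,190:370],(480,400)),cv2.resize(q[140:240,240:320],(320,400),interpolation=2)])[:,:,::-1])
def cl(d,c):
    K,T=c["mtx"],c["world_to_cam"];v,u=np.mgrid[0:420,0:560];P=np.stack([(u-K[0,2])/K[0,0]*d,(v-K[1,2])/K[1,1]*d,d],-1);return (P-T[:3,3])@T[:3,:3]
W=cl(d,c)
for y in range(240,272,3): print(y,[W[y,x].round(3).tolist() for x in (271,279,287)])
E
```

```text
14.05 [0.497  0.1006 0.1076] F [ 0.4 -0.8 -0.9] g -0.003
[[-0.316, 0.949, 0.001], [0.949, 0.316, -0.0], [-0.0, 0.0, -1.0]]
delta tool [-0.0002 -0.0006  0.0016]
[ 0.49  0.29 -0.87  1.87  0.25  1.09 -0.16]
240 [[0.493, 0.102, 0.073], [0.497, 0.104, 0.075], [0.503, 0.101, 0.063]]
243 [[0.493, 0.102, 0.078], [0.497, 0.104, 0.08], [0.503, 0.101, 0.068]]
246 [[0.493, 0.102, 0.082], [0.501, 0.094, 0.057], [0.503, 0.102, 0.074]]
249 [[0.496, 0.093, 0.064], [0.501, 0.094, 0.062], [0.502, 0.102, 0.079]]
252 [[0.496, 0.093, 0.068], [0.501, 0.094, 0.067], [0.503, 0.102, 0.081]]
255 [[0.496, 0.094, 0.073], [0.501, 0.094, 0.071], [0.503, 0.1, 0.081]]
258 [[0.496, 0.094, 0.077], [0.501, 0.094, 0.075], [0.504, 0.098, 0.082]]
261 [[0.491, 0.111, 0.118], [0.495, 0.111, 0.117], [0.498, 0.112, 0.117]]
264 [[0.492, 0.11, 0.12], [0.495, 0.112, 0.121], [0.498, 0.112, 0.12]]
267 [[0.491, 0.111, 0.124], [0.495, 0.111, 0.123], [0.498, 0.113, 0.123]]
270 [[0.492, 0.111, 0.126], [0.495, 0.111, 0.126], [0.498, 0.113, 0.126]]
```

View pics/w10.png

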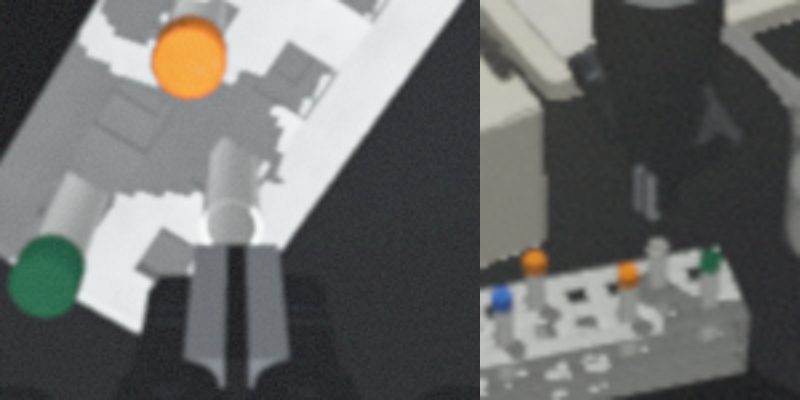

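The tips are about 35 mm over the mouth and centred to within about 2 mm. I'll come down 2 mm more and then hold still.

Emit:
jog_arm(steps=[0, 0, 0, 0.001, 0, 0, 0, 0, 0.002, 0, 0, 0, 0, 0.002, 0, 0, 0, 0, 0.002, 0, 0, 0, 0, 0.002, 0, 0, 0, 0, 0.002, 0, 0, 0, 0, 0.002, 0, 0, 0, 0, 0.002, 0, 0, 0, 0, 0.002, 0, 0, 0, 0, 0.002, 0])

```text
clock: 15.15
position: [0.4968, 0.1006, 0.1054]
ee_rot: [0.585, 0.811, -0.0, 0.0]
ft_force: [-0.2, -0.5, 0.4]
grip_width: -0.001
```

Emit:
jog_arm(steps=[0, 0, 0, 0, 0, 0, 0, 0, 0, 0, 0, 0, 0, 0, 0, 0, 0, 0, 0, 0, 0, 0, 0, 0, 0, 0, 0, 0, 0, 0, 0, 0, 0, 0, 0, 0, 0, 0, 0, 0, 0, 0, 0, 0, 0, 0, 0, 0, 0, 0])

```text
clock: 16.15
position: [0.4968, 0.1007, 0.1054]
ee_rot: [0.585, 0.811, -0.0, 0.0]
ft_force: [-0.4, 0.8, 0.5]
grip_width: 0.002
```

Emit:
jog_arm(steps=[0, 0, 0, 0, 0, 0, 0, 0, 0, 0, 0, 0, 0, 0, 0, 0, 0, 0, 0, 0, 0, 0, 0, 0, 0, 0, 0, 0, 0, 0, 0, 0, 0, 0, 0, 0, 0, 0, 0, 0, 0, 0, 0, 0, 0, 0, 0, 0, 0, 0])

```text
clock: 17.15
position: [0.4968, 0.1006, 0.1054]
ee_rot: [0.585, 0.811, -0.0, 0.0]
ft_force: [-0.2, -0.0, 0.0]
grip_width: -0.002
```

Emit:
jog_arm(steps=[0, 0, 0, 0, 0, 0, 0, 0, 0, 0, 0, 0, 0, 0, 0, 0, 0, 0, 0, 0, 0, 0, 0, 0, 0, 0, 0, 0, 0, 0, 0, 0, 0, 0, 0, 0, 0, 0, 0, 0, 0, 0, 0, 0, 0, 0, 0, 0, 0, 0])

```text
clock: 18.15
position: [0.4968, 0.1006, 0.1054]
ee_rot: [0.585, 0.811, -0.0, 0.0]
ft_force: [-0.0, -0.2, 0.9]
grip_width: 0.004
```

Emit:
jog_arm(steps=[0, 0, 0, 0, 0, 0, 0, 0, 0, 0, 0, 0, 0, 0, 0, 0, 0, 0, 0, 0, 0, 0, 0, 0, 0, 0, 0, 0, 0, 0, 0, 0, 0, 0, 0, 0, 0, 0, 0, 0, 0, 0, 0, 0, 0, 0, 0, 0, 0, 0])

```text
clock: 19.15
position: [0.4968, 0.1006, 0.1054]
ee_rot: [0.585, 0.811, -0.0, 0.0]
ft_force: [-0.7, -0.2, 0.3]
grip_width: -0.003
```

```bash
python3 s.py 0.4965 0.1002 0.1055
python3 - <<'E'
from workcell import manip
import cv2
from h import *
q,dq=manip.camera("scene");q0=np.load("scene0.npz")["p"]
cv2.imwrite("pics/fin.png",np.vstack([cv2.resize(x[190:250,210:320],(550,300),interpolation=2) for x in(q0,q)])[:,:,::-1])
E
```

```text
19.15 [0.4968 0.1006 0.1054] F [-0.7 -0.2  0.3] g -0.003
[[-0.316, 0.949, 0.0], [0.949, 0.316, -0.0], [-0.0, -0.0, -1.0]]
delta tool [-0.0003 -0.0004 -0.0001]
[ 0.49  0.29 -0.87  1.88  0.25  1.09 -0.16]
```

View pics/fin.png

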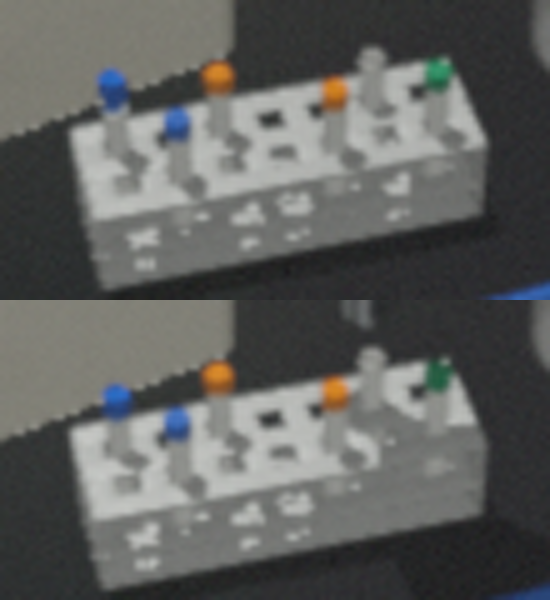

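The before and after views match: rack and tubes have not moved, the left-back cap dropped from (111,85) to (116,400−300), and the tips are above the open tube at (370,358−300). Handing in.

```bash
python3 -c "
from workcell import manip
print(manip.hand_in())"
```

```text
the job is handed in; nothing more can be done
None
```

The worked-up cap (blue, back-left hole) is pressed home. The arm finished with the shut fingertips held over the open tube (back row, sixth hole from the left), and I handed the job in.

- **Cap:** It first resisted with about 4.7 N, then met a hard stop. At the stop the force rose to 16.5 N with no further travel. Afterwards its top measured 0.0915 m, the same as the other four caps.
- **Pointing pose:** The fingertips stayed still for over 4 s, centred within about 2 mm of the mouth as measured, with no contact force.
- **Surroundings:** Camera views from before and after show the rack and all six tubes unmoved.
- **Fingertip position disagreed with the description:** With the fingers shut, the tips sat about 7 mm above the reported TCP, not 17 mm ahead of it. The cameras and the height at which the cap stopped both showed this.
- **Effect on the hover:** I picked a height that puts the grasp point inside the 21–65 mm band either way: about 26 mm above the mouth by the reported pose, about 50 mm by the measured tips. The tips are therefore about 3 cm above the mouth rather than exactly 2 cm.

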